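# Hold the nut grinder's bayonet lid at its pulse mark

### The arm

A 7-joint arm with a two-finger parallel gripper is mounted at the origin on the work surface. World frame = base frame: x ahead of the robot, y to its left, z up, the work surface at z = 0. Lengths are in m, angles in rad, forces in N, time in s.
With the tool pointing down it reaches from about 0.425 to 0.925 m from the base axis. Payload 6.8 kg.
Tool frame: the origin (TCP) lies midway between the tips of the shut fingers; the grasp point (between the pads) lies 19 mm behind it (grip_depth is the distance from the TCP to the grasp point, in m); z points along the fingers, y is the line along which they close (so a half turn about z gives the same grasp; the last joint's range is limited). The gripper opens to 88 mm and grips with 3 to 60 N. Pads are 20 mm wide; open, the fingers measure 115 mm over their backs; the gripper's body (75 mm by 178 mm) begins 61 mm behind the grasp point.
Start: joints at [1.038, 0.477, 0.022, 1.555, -0.011, 1.109, -0.083], TCP at [0.278, -0.615, 0.19] pointing down, gripper open.
Joint ranges: [-2.96, 2.96], [-0.34, 2.1], [-1.41, 1.46], [0.24, 2.44], [-1.37, 4.51], [0.17, 1.92], [-2.96, 2.96]. Speed limits (rad/s): [2.39, 2.39, 3.14, 3.14, 3.14, 3.14, 3.14].

### API

Orientations are given as a unit quaternion [w, x, y, z].
In Python, from plant import * gives the robot as it stands. The module is installed in compiled form; this text tells all that it offers.
- The arm moves only by the tool step_arm, never from a script. Its argument "steps" is one flat list of numbers, 7 for each row, row after row: the turn, a rotation vector about the tool's x, y, z in degrees, then the shift along the tool's x, y, z in mm, then the opening, from -1 (shut) to 1 (fully open), so that 0 is half open. In form: [wx, wy, wz, dx, dy, dz, fingers, wx, wy, wz, dx, dy, dz, fingers, ...]. A call has 1 to 8 rows; each row shifts and turns the commanded pose from where the row before left it, along the tool's axes as they then stand; what a row does not reach is not made up. A row lasts 1/10 s, in which the tool goes at most 50 mm and 8.59 degrees, less where a joint would pass 70% of its speed; a pose out of reach is approached as far as the arm can. A call with a gripper value outside its range is refused whole. The fingers move at their own pace and stop on an object; "force" is the grip in N (left out, the last holds). Time passes only in rows, so rows that do not move let the fingers close. It gives the time, the measured TCP pose, the force, the opening and the grip force at its end, in the units of the state.
- observe(): the state, without advancing time (a new reading comes with each control period).
- grab_frame(name): name is "side" or "top"; returns (picture, depth): 480x640x3 uint8, red, green, blue; 480x640 float32, m along the optical axis (not along the pixel's ray), 0 where there is no reading.
- get_calibration(name): a dict with "fx", "fy", "cx", "cy" (pixels), "xyz" and "attitude" of the camera in the world. Camera axes: x right, y up, looking along -z (the intrinsics and any distortion apply to the point x, -y, -z); pixel columns grow to the right and rows downward; lengths in m; the calibration is good to about 2 mm. A picture is of the moment at which its call begins. get_calibration takes no time and is no camera call.
- job_done(): hands the job in; it is judged then, once.
The state is a dict: "t": time; "qpos": joint angles; "joint_vel": joint speeds; "tau": joint torques, N m; "eef_pos": TCP position; "ee_rot": TCP orientation; "wrist_force": force on the tool from outside, world axes, zero at the start; "moment": the same for the moment, N m; "opening": finger opening in m; "finger_force": force on a finger pad.
Only numpy, scipy, OpenCV 4.12 (cv2) and the standard library are available. Lean on these libraries where they do the work, as an engineer would, in place of code of your own. Each camera call takes 0.05 s, during which the arm holds its last target. There are 200 camera calls.

### The job

Take the nut grinder's white lid by its orange grip bar, fit it gently and level into the grinder's mouth with its two lugs going down through the two slots until it is fully seated, then turn it clockwise (seen from above) to the green pulse mark, half-way to the red lock mark; never turn it as far as the lock. A spring turns the lid back if let go, so finish while still gripping the lid and holding it at the green mark. Do not disturb the jar, the cup or the spatula.

Things in the scene. Friction and masses are not known exactly. Their poses are not given: they have to be found in the camera images.
- lid_grip (a point): centre of the orange grip bar on the loose white bayonet lid. Bar 64 mm long (x), 18 mm thick (y), 45 mm tall, from 27 to 72 mm above the lid's underside; this point is 52 mm above the underside and 24 mm above the flange's top. z is up the lid's axis. The lid stands on its skirt on the counter, about 150 g
- lid: the same lid; origin at the centre of its underside, axes as lid_grip. Flange 100 mm wide, 21.5 to 27.5 mm above the underside; below it a skirt 70 mm wide with two lugs at +x and -x (in line with the bar), 14 mm wide, 8 mm tall at the very bottom, reaching 47 mm from the axis. Black flange marks show the lug line. Fits either way round (half-turn symmetric)
- mouth (a point): centre of the grinder's mouth, level with its rim top; z up. Opening 76 mm wide; two slots at +x and -x, 21 mm wide, reaching 51 mm from the axis, through the 8 mm rim. Floor for the lugs (the collar) 20 mm below the rim top: seated, the lid's underside is 20 mm below and lid_grip 32 mm above this point, flange 1.5 mm clear of the rim. Once turned, it can rise 4 mm
- grinder: the fixed nut grinder, a steel cylinder 140 mm wide at the foot, 130 mm high, grey slotted rim; origin at the centre of its foot, axes as mouth. Paired marks on the rim: white at +x and -x = entry; green 40 deg clockwise from them (seen from above) = pulse; red 80 deg clockwise = lock
- collar (a joint): turn of the sprung collar in the grinder, carried round by the lugs: 0 = entry (rest), grows clockwise seen from above, 0.70 rad = pulse, lock engages at 1.15, stop at 1.40 by the red mark. About 5 deg play, so it reads up to 0.1 rad less than the lid's turn. Spring-back 0.03 N m at 0, 0.09 N m at pulse
- jar: small amber jar with a steel cap, 74 mm wide, 76 mm high, loose; origin at the centre of its underside
- cup: white cup, 72 mm wide, 70 mm high, loose; origin at the centre of its underside
- spatula: spatula with a yellow handle lying on the counter, loose
Mind the look-alikes: they are no part of the job. What is shaped like the lid but blue or turquoise is not meant.

How it is judged:
On the way, in this order (a step that is already met when the one before it is completed fails the run):
1. the lid is lifted clear of the counter (height (world z) of lid above 0.05 m), for 0.1 s.
2. the lid is seated in the mouth at the entry position, lugs down through the slots (z of lid in the frame of mouth below -0.0155 m and horizontal distance between lid and mouth below 0.006 m and angle between lid's own z axis and vertical below 0.1 rad and value of joint collar below 0.2 rad), for 0.1 s.
At the end, for the whole second after the job is handed in: the robot still grips the lid and holds it at rest, seated (underside over 15.5 mm below the rim top, within 6 mm of the axis, level to 0.1 rad) and turned clockwise 40 +/- 12 deg from the slots, the collar turned with it (0.35 to 0.95 rad) (z of lid in the frame of mouth below -0.0155 m and horizontal distance between lid and mouth below 0.006 m and angle between lid's own z axis and vertical below 0.1 rad and angle between the x axis of lid and the x axis of grinder, either way round between 0.49 and 0.91 rad and value of joint collar between 0.35 and 0.95 rad and contact force between the fingers and lid above 2 N and angular speed of lid below 0.2 rad/s); the arm keeps its last pose, push and grip.
It fails at once if the lid is turned as far as the lock (value of joint collar above 1.15 rad).
It fails at once if the lid is pressed or knocked against the grinder with more than 30 N (contact force between lid and grinder above 30 N).
It fails at once if the jar, the cup or the spatula is displaced by more than 30 mm (distance of any of jar, cup, spatula from where it was at the start of the episode above 0.03 m).
It also fails if it takes over 45 s, if anything falls off the work surface, if the arm or the gripper's body presses on something with over 40 N, if the wrist force passes 120 N, or if a joint passes its speed limit or range.

## Working session

There is one attempt and no reset: what is moved stays moved. The work goes in short steps, Python scripts to look and compute and a tool call to move; the robot and the scene stay as the last step left them, time stands still between calls to the robot, and variables do not carry over. Pictures are saved under pics/ and viewed, at most 10 in all, crops included, and the job is handed in when it is done.

Besides the shell and the picture viewer there is one more tool, called after "Emit:" by a JSON object that holds its "api" and its "payload". step_arm: Moves the arm, as the interface text tells. Its arguments: {"type":"object","properties":{"steps":{"type":"array","items":{"type":"number"}},"force":{"type":"number"}},"required":["steps"]}

```bash
mkdir -p pics; cat > h.py <<'E'
from plant import *
import numpy as np, cv2
from scipy.spatial.transform import Rotation as R
def q2R(q): return R.from_quat([q[1],q[2],q[3],q[0]]).as_matrix()
def cam(n):
    c=get_calibration(n); a=np.array(c["attitude"],float)
    M=a if a.shape==(3,3) else q2R(a)
    return c,M,np.array(c["xyz"])
def ray(n,u,v,z):
    "pixels -> points on the plane of height z"
    c,M,o=cam(n); u=np.asarray(u,float);v=np.asarray(v,float)
    d=np.stack([(u-c["cx"])/c["fx"],-(v-c["cy"])/c["fy"],-np.ones_like(u)],-1)@M.T
    return o+d*((z-o[2])/d[...,2])[...,None]
def px(n,P):
    c,M,o=cam(n); p=(np.asarray(P)-o)@M
    return c["cx"]-c["fx"]*p[...,0]/p[...,2], c["cy"]+c["fy"]*p[...,1]/p[...,2]
def save(name,im): cv2.imwrite("pics/"+name,cv2.cvtColor(im,cv2.COLOR_RGB2BGR))
E
python3 - <<'E'
from h import *
for n in("top","side"):
    im,d=grab_frame(n); save(n+"0.png",im); np.save(n+"0.npy",im); np.save(n+"d0.npy",d); print(get_calibration(n))
s=observe();print(s["eef_pos"],s["ee_rot"],s["opening"],s["t"])
E
```

```text
{'fx': 537.3203460372856, 'fy': 537.3203460372856, 'cx': 328.11608717658044, 'cy': 236.7049228439359, 'xyz': array([ 0.27987295, -0.09113457,  1.10901957]), 'attitude': array([ 0.70591947,  0.06266983, -0.04020674, -0.70436752])}
{'fx': 492.74542336861396, 'fy': 492.74542336861396, 'cx': 320.02129754128276, 'cy': 233.9073150902789, 'xyz': array([0.25748885, 0.80706259, 0.68034798]), 'attitude': array([-0.08503679, -0.04473478,  0.48590849,  0.86871197])}
[ 0.27795403 -0.61447375  0.18880797] [-7.73187489e-04  9.77526096e-01  2.10812908e-01 -2.26176589e-04] 0.08812088324974958 0.1
```

View pics/top0.png

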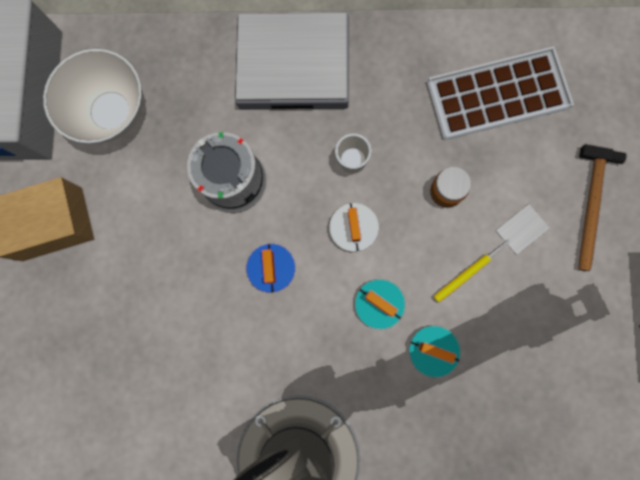

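View pics/side0.png

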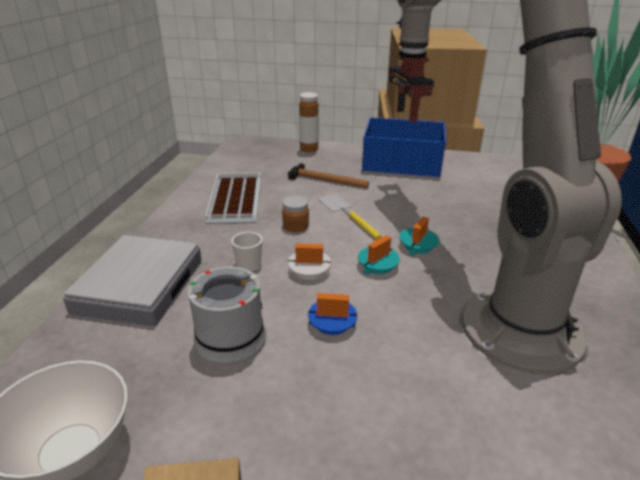

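The lid-shaped things in the top view are white (354,228), blue (270,268), turquoise (380,304) and turquoise (435,351). Only the one at (354,228) is white, so that is the lid. The grinder is at (222,166), with green marks at (221,135) and (220,195) and red marks at (240,140) and (200,188). I'll confirm with a crop and measure both.

```bash
python3 - <<'E'
from h import *
im=np.load("top0.npy"); d=np.load("topd0.npy")
c=cv2.resize(im[120:265,170:400],None,fx=3.4,fy=3.4,interpolation=cv2.INTER_CUBIC); save("crop.png",c)
hsv=cv2.cvtColor(im,cv2.COLOR_RGB2HSV).astype(int); H,S,V=hsv[...,0],hsv[...,1],hsv[...,2]
def box(u0,u1,v0,v1):
    m=np.zeros(im.shape[:2],bool); m[v0:v1,u0:u1]=1; return m
def cen(m): v,u=np.nonzero(m); return u.mean(),v.mean(),len(u)
B=box(325,384,198,258)
o=(H<18)&(S>150)&(V>100)&B; v,u=np.nonzero(o)
r=cv2.minAreaRect(np.c_[u,v].astype(np.float32)); print("bar",cen(o),r, ray("top",*r[0],.072))
P=ray("top",u,v,.072)[:,:2]; w,E=np.linalg.eigh(np.cov(P.T)); print("bar dir deg",np.degrees(np.arctan2(E[1,1],E[0,1])),P.mean(0))
w_=(S<40)&(V>170)&B; hull=cv2.convexHull(np.argwhere(w_)[:,::-1].astype(np.int32)); (a,b),rr=cv2.minEnclosingCircle(hull); print("flange",a,b,rr,ray("top",a,b,.0275))
k=(V<60)&B; n,l,st,ce=cv2.connectedComponentsWithStats(k.astype(np.uint8)); print("blk",st[1:,4],ce[1:])
G=box(180,262,125,212)
for nm,m in(("green",(H>45)&(H<80)&(S>100)&G),("red",((H<8)|(H>172))&(S>130)&G)):
    n,l,st,ce=cv2.connectedComponentsWithStats(m.astype(np.uint8)); 
    for i in range(1,n):
        print(nm,st[i,4],ce[i],ray("top",*ce[i],.13))
print("depth rim",d[150:185:6,192:250:6].round(3))
E
```

```text
bar (np.float64(353.73858921161826), np.float64(224.3278008298755), 241) ((353.6618347167969, 224.05198669433594), (32.54023742675781, 7.526831150054932), 81.25383758544922) [ 0.45698021 -0.10761203  0.072     ]
bar dir deg -172.22457322703355 [ 0.45647955 -0.10775411]
flange 354.1065673828125 226.76229858398438 24.162853240966797 [ 0.45897795 -0.10921104  0.0275    ]
blk [] []
green 15 [220.4 134.6] [0.62038459 0.14688429 0.13      ]
green 20 [220.2 194.4] [0.50371758 0.14331753 0.13      ]
red 15 [239.93333333 140.86666667] [0.60774844 0.10904278 0.13      ]
red 18 [200.11111111 187.88888889] [0.51634969 0.18181229 0.13      ]
depth rim [[1.022 1.024 1.043 1.046 1.041 1.043 1.042 1.04  1.024 1.018]
 [1.022 1.021 1.038 1.04  1.039 1.041 1.041 1.039 1.014 1.021]
 [1.022 1.02  1.037 1.038 1.038 1.039 1.034 1.037 1.039 1.017]
 [1.016 1.017 1.043 1.035 1.036 1.038 1.038 1.035 1.035 1.017]
 [1.017 1.017 1.036 1.036 1.037 1.036 1.037 1.03  1.015 1.012]
 [1.017 1.014 1.016 1.035 1.033 1.033 1.033 1.033 1.034 1.013]]
```

View pics/crop.png

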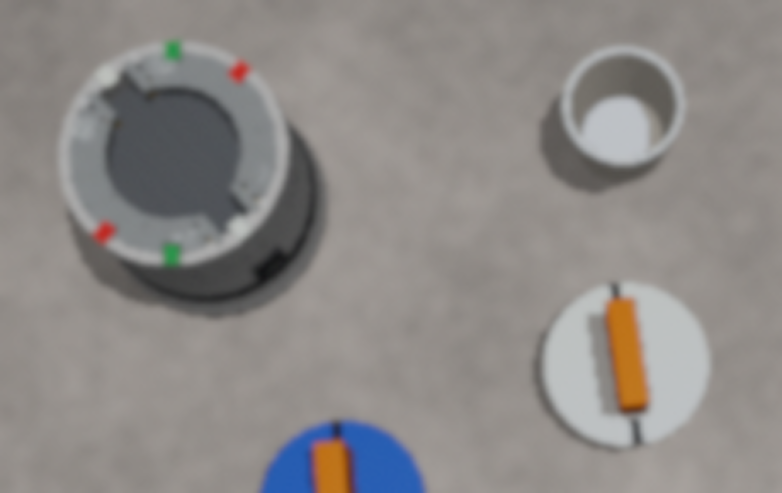

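The crop confirms that the white lid is at (354,228) and the grinder's white entry marks are on the upper-left to lower-right diagonal. Next I'll refine the bar angle and work out the moves.

```bash
cat >> h.py <<'E'
def yaw(M): return np.degrees(np.arctan2(M[1,0],M[0,0]))
def go(p,y=None):
    "tool-frame shift (mm) to world p at present attitude, and tool-z turn (deg) to yaw y"
    s=observe(); M=q2R(s["ee_rot"]); t=np.array(s["eef_pos"])
    print("t",round(s["t"],2),"pos",(t*1e3).round(1),"yaw",yaw(M).round(2),"toolz",M[:,2].round(3),"open",round(s["opening"],4),"ff",s["finger_force"],"wf",np.round(s["wrist_force"],1))
    print("shift",((np.array(p)-t)@M*1e3).round(1), "turn z", None if y is None else round(-((y-yaw(M)+90)%180-90),2))
E
python3 - <<'E'
from h import *
im=np.load("top0.npy"); g=im.astype(int).max(2)
# dark marks near flange edge
a=np.zeros_like(g,bool); v,u=np.mgrid[:480,:640]; rr=np.hypot(u-354.1,v-227.3)
m=(g<130)&(rr<23.5)&(rr>17)&(abs(u-354)<9)
pts=[]
for s in(m&(v<227),m&(v>227)):
    w=(200-g)[s]; pts.append(((u[s]*w).sum()/w.sum(),(v[s]*w).sum()/w.sum())); print(s.sum(),pts[-1])
P=ray("top",*np.array(pts).T,.0275)[:,:2]; D=P[0]-P[1]; print(P,P.mean(0),np.degrees(np.arctan2(D[1],D[0])))
go([.459,-.109,.15],8)
E
```

```text
4 (np.float64(350.51742627345845), np.float64(205.48525469168902))
15 (np.float64(356.80690161527167), np.float64(247.7555066079295))
[[ 0.50319043 -0.10197159]
 [ 0.41587391 -0.11456739]] [ 0.45953217 -0.10826949] 8.20855193018066
t 0.1 pos [ 278.  -614.5  188.8] yaw 24.34 toolz [-0.001  0.001 -1.   ] open 0.0881 ff 0.0 wf [1.1 0.9 0.1]
shift [ 373.3 -385.9   39.4] turn z 16.34
```

Emit:
{"api": "step_arm", "payload": {"steps": [0,0,0,23,-24,2,1,0,0,0,23,-24,2,1,0,0,0,23,-24,2,1,0,0,0,23,-24,2,1,0,0,0,23,-24,2,1,0,0,0,23,-24,2,1,0,0,0,23,-24,2,1,0,0,0,23,-24,2,1]}}

```text
t: 0.9
eef_pos: [0.3667, -0.3628, 0.1733]
ee_rot: [-0.0, 0.978, 0.211, -0.0]
wrist_force: [-0.3, -0.4, -0.4]
opening: 0.0879
finger_force: 0.0
```

Emit:
{"api": "step_arm", "payload": {"steps": [0,0,0,23,-24,2,1,0,0,0,23,-24,2,1,0,0,0,23,-24,2,1,0,0,0,23,-24,2,1,0,0,0,23,-24,2,1,0,0,0,23,-24,2,1,0,0,0,23,-24,2,1,0,0,0,23,-24,2,1]}}

```text
t: 1.7
eef_pos: [0.4552, -0.1122, 0.1574]
ee_rot: [0.0, 0.978, 0.211, -0.0]
wrist_force: [1.0, 0.3, -0.4]
opening: 0.0879
finger_force: 0.0
```

Emit:
{"api": "step_arm", "payload": {"steps": [0,0,8.2,0,0,0,1,0,0,8,0,0,0,1,0,0,0,0,0,0,1,0,0,0,0,0,0,1]}}

```text
t: 2.1
eef_pos: [0.455, -0.1135, 0.1575]
ee_rot: [0.0, 0.997, 0.073, -0.0]
wrist_force: [0.1, 0.9, -0.2]
opening: 0.0876
finger_force: 0.0
```

```bash
python3 - <<'E'
from h import *
go([.459,-.1085,.035],8.2)
im,d=grab_frame("side"); B=im[200:300,260:360]
hsv=cv2.cvtColor(im,cv2.COLOR_RGB2HSV).astype(int); m=(hsv[...,0]<18)&(hsv[...,1]>150)&(hsv[...,2]>100); m[:, :285]=0; m[:,335:]=0; m[:220]=0; m[:,]=m
m[290:]=0
v,u=np.nonzero(m); print(len(u),u.min(),u.max(),v.min(),v.max()); print("top row mid at z.072",ray("side",u.mean(),v.min()+1,.072), "proj of est bar centre",px("side",[.459,-.1085,.0495]),u.mean(),v.mean())
save("side1.png",cv2.resize(im[130:330,180:420],None,fx=3,fy=3))
E
```

```text
t 2.1 pos [ 455.  -113.5  157.5] yaw 8.35 toolz [-0. -0. -1.] open 0.0876 ff 0.0 wf [ 0.1  0.9 -0.2]
shift [  4.7  -4.4 122.5] turn z 0.15
443 296 322 245 262
top row mid at z.072 [ 0.45838624 -0.10827     0.072     ] proj of est bar centre (np.float64(308.74989940312776), np.float64(254.1582429541395)) 308.92325056433407 253.1783295711061
```

View pics/side1.png

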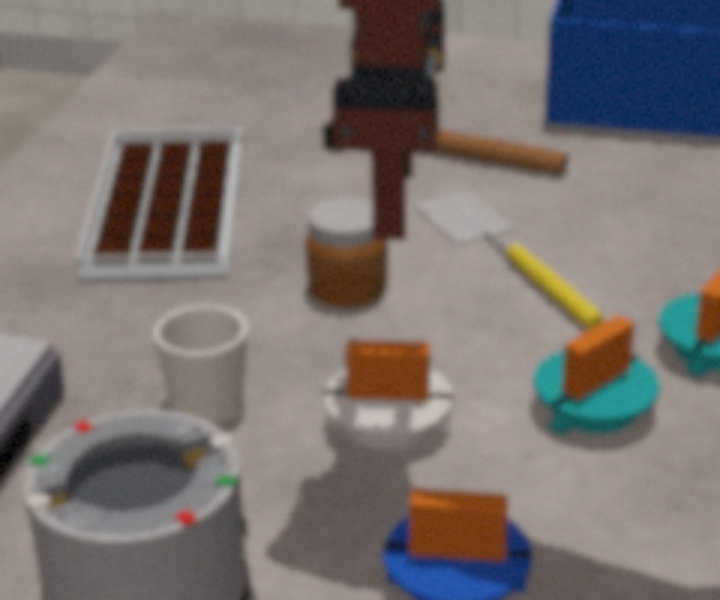

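The side view shows the open gripper above the white lid (crop 388,372), the bar lying between the fingers, and clear space round the jar and cup. Both views agree to about 1 mm, so I'll descend and grip.

Emit:
{"api": "step_arm", "payload": {"steps": [0,0,0,4.5,-4.5,25,1,0,0,0,0,0,25,1,0,0,0,0,0,25,1,0,0,0,0,0,20,1,0,0,0,0,0,15,1,0,0,0,0,0,12,1,0,0,0,0,0,0,1]}}

```text
t: 2.85
eef_pos: [0.4579, -0.1084, 0.0344]
ee_rot: [-0.0, 0.997, 0.071, -0.001]
wrist_force: [-0.3, 0.6, 0.4]
opening: 0.0877
finger_force: 0.0
```

Emit:
{"api": "step_arm", "payload": {"steps": [0,0,0,0,0,0,-0.4,0,0,0,0,0,0,-0.7,0,0,0,0,0,0,-1,0,0,0,0,0,0,-1,0,0,0,0,0,0,-1,0,0,0,0,0,0,-1,0,0,0,0,0,0,-1,0,0,0,0,0,0,-1], "force": 40}}

```text
t: 3.65
eef_pos: [0.4591, -0.1084, 0.0357]
ee_rot: [0.0, 0.997, 0.071, 0.0]
wrist_force: [-0.1, 0.2, 0.7]
opening: 0.0273
finger_force: 0.0
```

Emit:
{"api": "step_arm", "payload": {"steps": [0,0,0,0,0,0,-1,0,0,0,0,0,0,-1,0,0,0,0,0,0,-1,0,0,0,0,0,0,-1,0,0,0,0,0,0,-1,0,0,0,0,0,0,-1]}}

```text
t: 4.25
eef_pos: [0.4592, -0.1085, 0.0357]
ee_rot: [0.0, 0.997, 0.071, 0.0]
wrist_force: [0.2, -1.1, 1.0]
opening: 0.0173
finger_force: 40.0
```

Emit:
{"api": "step_arm", "payload": {"steps": [0,0,0,0,0,-10,-1,0,0,0,0,0,-20,-1,0,0,0,0,0,-25,-1,0,0,0,0,0,-30,-1,0,0,0,0,0,-30,-1,0,0,0,0,0,-30,-1,0,0,0,0,0,-20,-1,0,0,0,0,0,0,-1]}}

```text
t: 5.05
eef_pos: [0.4608, -0.1082, 0.2036]
ee_rot: [0.001, 0.997, 0.071, 0.003]
wrist_force: [0.9, 0.2, -1.4]
opening: 0.0172
finger_force: 40.0
```

```bash
python3 - <<'E'
from h import *
go([.562,.1452,.20],41.6)
E
```

```text
t 5.05 pos [ 460.8 -108.2  203.6] yaw 8.16 toolz [ 0.005 -0.001 -1.   ] open 0.0172 ff 39.97737765312195 wf [ 0.9  0.2 -1.4]
shift [ 136.1 -236.5    4. ] turn z -33.44
```

Emit:
{"api": "step_arm", "payload": {"steps": [0,0,0,13.5,-23.5,0,-1,0,0,0,13.5,-23.5,0,-1,0,0,0,13.5,-23.5,0,-1,0,0,0,13.5,-23.5,0,-1,0,0,0,13.5,-23.5,0,-1,0,0,0,13.5,-23.5,0,-1,0,0,0,13.5,-23.5,0,-1,0,0,0,13.5,-23.5,0,-1]}}

```text
t: 5.85
eef_pos: [0.5384, 0.094, 0.199]
ee_rot: [0.0, 0.997, 0.071, -0.001]
wrist_force: [0.4, -0.2, -1.7]
opening: 0.0168
finger_force: 40.0
```

Emit:
{"api": "step_arm", "payload": {"steps": [0,0,0,14,-24,0,-1,0,0,0,14,-24,0,-1,0,0,-6.7,0,0,0,-1,0,0,-6.7,0,0,0,-1,0,0,-6.7,0,0,0,-1,0,0,-6.7,0,0,0,-1,0,0,-6.6,0,0,0,-1,0,0,0,0,0,0,-1]}}

```text
t: 6.65
eef_pos: [0.5591, 0.1443, 0.199]
ee_rot: [-0.0, 0.935, 0.355, -0.001]
wrist_force: [-0.1, 0.9, -1.1]
opening: 0.0171
finger_force: 40.0
```

```bash
python3 - <<'E'
from h import *
go([.562,.1452,.20],41.6)
s,_=grab_frame("side"); t,_=grab_frame("top"); np.save("s2.npy",s); np.save("t2.npy",t)
go([.562,.1452,.20],41.6)
u,v=px("side",[.562,.145,.17]); u,v=int(u),int(v); a=s[v-75:v+75,u-75:u+75] if u>75 else s[v-75:v+75,:150]
U,V=px("top",[.562,.145,.17]); U,V=int(U),int(V); b=t[V-75:V+75,U-75:U+75]; print(u,v,U,V)
save("both2.png",cv2.resize(np.hstack([a,b]),(800,400),interpolation=cv2.INTER_CUBIC))
E
```

```text
t 6.65 pos [559.1 144.3 199. ] yaw 41.61 toolz [-0.003 -0.    -1.   ] open 0.0171 ff 39.975791573524475 wf [-0.1  0.9 -1.1]
shift [ 2.7  1.3 -1. ] turn z 0.01
t 6.75 pos [559.5 144.3 199.5] yaw 41.37 toolz [-0.002 -0.    -1.   ] open 0.0172 ff 39.97704327106476 wf [-0.2 -0.3 -0.9]
shift [ 2.4  1.  -0.5] turn z -0.23
221 269 215 158
```

View pics/both2.png

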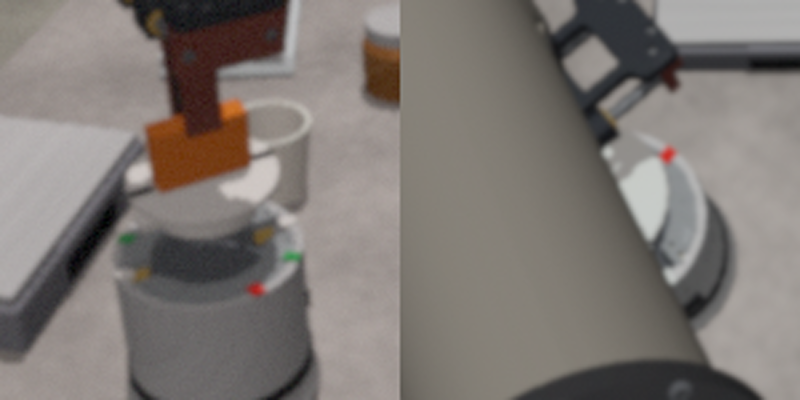

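The left half shows the lid held level above the mouth, its flange marks at about (135,190) and (268,153) in line with the white rim marks. In the right half the arm hides most of the top view. I'll use the side camera for the correction, measuring grinder and lid in the same camera.

```bash
python3 - <<'E'
from h import *
s0=np.load("side0.npy"); s2=np.load("s2.npy")
def hs(im): 
    h=cv2.cvtColor(im,cv2.COLOR_RGB2HSV).astype(int); return h[...,0],h[...,1],h[...,2]
H,S,V=hs(s0)
B=np.zeros(H.shape,bool); B[260:325,185:268]=1
for nm,m in(("green",(H>45)&(H<85)&(S>90)&B),("red",((H<6)|(H>172))&(S>130)&B)):
    n,l,st,ce=cv2.connectedComponentsWithStats(m.astype(np.uint8))
    q=[]
    for i in range(1,n):
        if st[i,4]>3: q.append(ray("side",*ce[i],.13)); print(nm,st[i,4],ce[i],q[-1].round(4))
    if len(q)==2: D=q[0]-q[1]; print("  mid",(q[0]+q[1])/2,np.degrees(np.arctan2(D[1],D[0])))
H,S,V=hs(s2)
o=((H>6)&(H<18)&(S>170)&(V>110)).astype(np.uint8); o[:,:185]=0;o[:,255:]=0;o[:225]=0;o[272:]=0
n,l,st,ce=cv2.connectedComponentsWithStats(o)
i=1+np.argmax(st[1:,4]); v,u=np.nonzero(l==i); print(st[i],ce[i])
q=cv2.approxPolyDP(cv2.convexHull(np.c_[u,v].astype(np.int32)),3,True)[:,0]; print(q.tolist())
# expected bar corners, near face (+y side), lid at est
z0=.1995-.0357; a=np.radians(41.4); ex=np.array([np.cos(a),np.sin(a),0]); ey=np.array([-np.sin(a),np.cos(a),0])
t=np.array([.5595,.1443,z0])
for sx in(-1,1):
  for z in(.027,.072): print(sx,z,np.round(px("side",t+sx*.032*ex+.009*ey+[0,0,z]),1))
for sx in(-1,1): print("flange mark",np.round(px("side",t+sx*.05*ex+[0,0,.0275]),1))
E
```

```text
green 9 [192.77777778 283.        ] [0.6215 0.1429 0.13  ]
green 10 [255.  289.5] [0.5042 0.1388 0.13  ]
  mid [0.56283649 0.14083937 0.13      ] 1.9746329656279467
red 8 [207.25 271.75] [0.6089 0.1047 0.13  ]
red 17 [241.58823529 302.41176471] [0.5161 0.1781 0.13  ]
  mid [0.56250631 0.14138844 0.13      ] -38.34117169283412
[202 233  37  32 702] [219.78062678 249.52706553]
[[238, 254], [207, 264], [202, 242], [235, 233]]
-1 0.027 [240.4 257.2]
-1 0.072 [238.3 235.5]
1 0.027 [205.4 267.8]
1 0.072 [202.2 245.6]
flange mark [247.9 251.7]
flange mark [193.4 268. ]
```

The side camera sees the grinder 4 mm nearer in y than the top camera does. The bar shows a similar bias, so the relative error is about 1–2 mm. I'll make a small correction, then come down close to the rim.

Emit:
{"api": "step_arm", "payload": {"steps": [0,0,0,1.6,1.2,0,-1,0,0,0,0,0,10,-1,0,0,0,0,0,10,-1,0,0,0,0,0,7,-1,0,0,0,0,0,2,-1,0,0,0,0,0,0,-1]}}

```text
t: 7.35
eef_pos: [0.5619, 0.1446, 0.171]
ee_rot: [-0.0, 0.935, 0.355, -0.001]
wrist_force: [0.1, 0.7, -2.5]
opening: 0.0171
finger_force: 40.0
```

```bash
python3 - <<'E'
from h import *
go([.562,.1452,.1457],41.6)
s,_=grab_frame("side"); np.save("s3.npy",s)
a=s[215:325,165:275]
save("s3.png",cv2.resize(a,(600,600),interpolation=cv2.INTER_CUBIC))
E
```

```text
t 7.35 pos [561.9 144.6 171. ] yaw 41.54 toolz [-0.001 -0.    -1.   ] open 0.0171 ff 39.977222084999084 wf [ 0.1  0.7 -2.5]
shift [ 0.5 -0.4 25.3] turn z -0.06
```

View pics/s3.png

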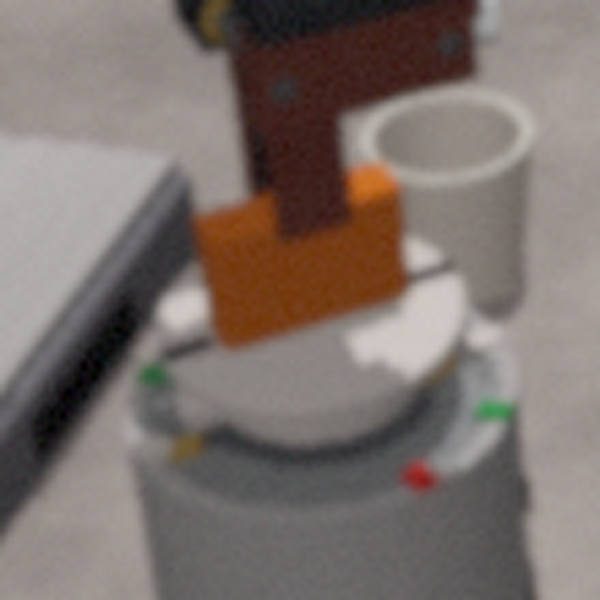

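The crop shows the lid just above the rim, its left flange mark ending at about (168,355) and the right one at about (452,265). The white entry marks are at (145,440) and (485,330).

```bash
python3 - <<'E'
from h import *
k=110/600
P=ray("side",[165+168*k,165+452*k],[215+355*k,215+265*k],.1353+.0275)
print(P,P.mean(0)); D=P[0]-P[1]; print(np.degrees(np.arctan2(D[1],D[0])),np.hypot(*D[:2]))
E
```

```text
[[0.59807478 0.17360659 0.1628    ]
 [0.52517073 0.10804359 0.1628    ]] [0.56162276 0.14082509 0.1628    ]
41.965213964646 0.09804849854849952
```

The lid is within about 1 mm and 0.5° of the mouth, so I'll lower it gently.

Emit:
{"api": "step_arm", "payload": {"steps": [0,0,0,0.5,0,2,-1,0,0,0,0,0,2,-1,0,0,0,0,0,2,-1,0,0,0,0,0,1.5,-1,0,0,0,0,0,1,-1,0,0,0,0,0,1,-1,0,0,0,0,0,0,-1]}}

```text
t: 8.1
eef_pos: [0.5625, 0.1449, 0.162]
ee_rot: [0.0, 0.935, 0.355, -0.0]
wrist_force: [-0.2, -0.3, -1.5]
opening: 0.017
finger_force: 40.0
```

No contact, with the lugs 3–4 mm into the slots. Continuing down.

Emit:
{"api": "step_arm", "payload": {"steps": [0,0,0,0,0,1.5,-1,0,0,0,0,0,1.5,-1,0,0,0,0,0,1.5,-1,0,0,0,0,0,1.5,-1,0,0,0,0,0,1.5,-1,0,0,0,0,0,1.5,-1,0,0,0,0,0,0,-1]}}

```text
t: 8.8
eef_pos: [0.5625, 0.1449, 0.1529]
ee_rot: [-0.0, 0.935, 0.355, -0.0]
wrist_force: [-0.7, 0.2, -1.6]
opening: 0.0175
finger_force: 40.0
```

Emit:
{"api": "step_arm", "payload": {"steps": [0,0,0,0,0,1.5,-1,0,0,0,0,0,1.5,-1,0,0,0,0,0,1.5,-1,0,0,0,0,0,1,-1,0,0,0,0,0,0.5,-1,0,0,0,0,0,0,-1]}}

```text
t: 9.4
eef_pos: [0.5626, 0.145, 0.1471]
ee_rot: [-0.0, 0.935, 0.355, -0.0]
wrist_force: [0.2, 0.5, -2.0]
opening: 0.017
finger_force: 40.0
```

Emit:
{"api": "step_arm", "payload": {"steps": [0,0,0,0,0,0.5,-1,0,0,0,0,0,0.5,-1,0,0,0,0,0,0.5,-1,0,0,0,0,0,0,-1]}}

```text
t: 9.8
eef_pos: [0.5628, 0.145, 0.1458]
ee_rot: [0.0, 0.935, 0.355, 0.0]
wrist_force: [-0.2, -0.2, -0.8]
opening: 0.017
finger_force: 40.0
```

Emit:
{"api": "step_arm", "payload": {"steps": [0,0,0,0,0,0.4,-1,0,0,0,0,0,0.4,-1,0,0,0,0,0,0,-1,0,0,0,0,0,0,-1]}}

```text
t: 10.2
eef_pos: [0.5632, 0.1449, 0.1455]
ee_rot: [0.0, 0.935, 0.354, 0.001]
wrist_force: [-0.1, -1.6, 5.7]
opening: 0.0171
finger_force: 40.0
```

Seated, with light contact of about 7 N. Easing off 0.2 mm, then turning clockwise.

Emit:
{"api": "step_arm", "payload": {"steps": [0,0,0,0,0,-0.2,-1,0,0,4,0,0,0,-1,0,0,4,0,0,0,-1,0,0,4,0,0,0,-1,0,0,4,0,0,0,-1,0,0,0,0,0,0,-1]}}

```text
t: 10.8
eef_pos: [0.5627, 0.1448, 0.1454]
ee_rot: [0.0, 0.975, 0.22, 0.0]
wrist_force: [-0.3, -1.6, 6.1]
opening: 0.0173
finger_force: 40.0
```

```bash
python3 - <<'E'
from h import *
go([.5625,.1449,.1457],1.7); print(observe()["moment"])
E
```

```text
t 10.8 pos [562.7 144.8 145.4] yaw 25.42 toolz [ 0. -0. -1.] open 0.0173 ff 39.959796667099 wf [-0.3 -1.6  6.1]
shift [-0.1 -0.2 -0.3] turn z 23.72
[-0.36891216  0.23703789  0.04306331]
```

Emit:
{"api": "step_arm", "payload": {"steps": [0,0,4,0,0,0,-1,0,0,4,0,0,0,-1,0,0,4,0,0,0,-1,0,0,4,0,0,0,-1,0,0,4,0,0,0,-1,0,0,4,0,0,0,-1,0,0,0,0,0,0,-1,0,0,0,0,0,0,-1]}}

```text
t: 11.6
eef_pos: [0.5627, 0.1451, 0.1454]
ee_rot: [0.0, 1.0, 0.013, 0.0]
wrist_force: [-1.7, -1.7, 6.1]
opening: 0.0174
finger_force: 40.0
```

```bash
python3 - <<'E'
from h import *
go([.5625,.1449,.1457],1.7); print(observe()["moment"])
s,_=grab_frame("side"); save("s4.png",cv2.resize(s[215:325,165:275],(600,600),interpolation=cv2.INTER_CUBIC))
E
```

```text
t 11.6 pos [562.7 145.1 145.4] yaw 1.55 toolz [ 0. -0. -1.] open 0.0174 ff 39.9716717004776 wf [-1.7 -1.7  6.1]
shift [-0.2  0.1 -0.3] turn z -0.15
[-0.19511143  0.2250607   0.09286599]
```

View pics/s4.png

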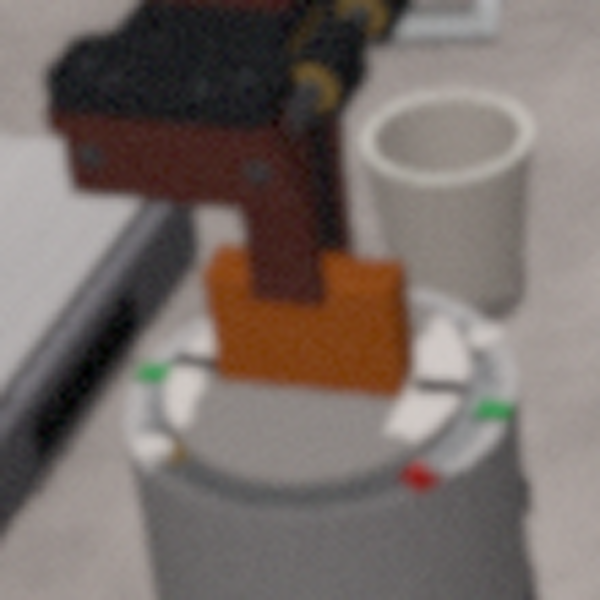

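The lid sits flush in the mouth. Its black marks at (185,355) and (465,385) point to the green marks at (150,372) and (495,410). The twist of 0.09 N m matches the spring-back at pulse, and the grip is 40 N, so I'm handing it in.

```bash
python3 -c "
from plant import *
print(job_done())"
```

```text
the job is handed in; nothing more can be done
None
```

The white lid is seated in the grinder, turned about 40° clockwise to the green mark and still held there with a 40 N grip; I handed the job in at about 12 s, and no verdict came back.

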